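Open the board camera's iris and fit its white reference cap

ROBOT

A 7-joint arm with a two-finger parallel gripper is mounted at the origin on the work surface. World frame = base frame: x ahead of the robot, y to its left, z up, the work surface at z = 0. Lengths are in m, angles in rad, forces in N, time in s.
With the tool pointing down it reaches from about 0.35 to 0.9 m from the base axis. Payload 8.1 kg.
Tool frame: the origin (TCP) lies at the very end of the fingers, on their centre line; the grasp point (between the pads) lies 19 mm behind it; z points along the fingers, y is the direction in which the jaws open and shut (so a half turn about z gives the same grasp; the last joint's range is limited). The gripper opens to 92 mm and grips with 3 to 60 N. Pads are 19 mm wide; open, the fingers measure 130 mm over their backs; the gripper's body (75 mm by 190 mm) begins 47 mm behind the grasp point.
Start: joints at [0.999, 0.434, 0.025, 1.573, -0.012, 1.134, -0.075], TCP at [0.282, -0.558, 0.227] pointing down, gripper open.
Joint ranges: [-2.62, 2.62], [-0.44, 2.09], [-1.27, 1.32], [0.08, 2.57], [-1.32, 4.46], [0.12, 2], [-2.74, 2.74]. Speed limits (rad/s): [2.22, 2.22, 3.01, 3.01, 3.14, 3.14, 3.14].

INTERFACE

Orientations are given as a rotation vector (axis times angle).
In Python, from cell import observe, get_image, sign_off gives the robot as it stands.
- The arm moves only by the tool arm_command, never from a script. Its argument "deltas" is a list of rows, each an object with "xyz": the shift along the tool's x, y, z in cm, a list of three; "turn": the turn about the tool's z in degrees; "jaw": the closure in counts, from 0 (fully open) to 255 (shut). A call has 1 to 5 rows; each row is the pose to reach, as a shift and turn from the pose measured when the call began, along the tool's axes at that moment; what a row does not reach only later rows make up. A row lasts 1/12 s, in which the tool goes at most 41.7 mm and 7.16 degrees, less where a joint would pass 70% of its speed; a pose out of reach is approached as far as the arm can. A call with a gripper value outside its range is refused whole. The fingers move at their own pace and stop on an object; "force" is the grip in N (left out, the last holds). Time passes only in rows, so rows that repeat a pose let the fingers close. It gives the time, the measured TCP pose, the force and the opening at its end, in the units of the state.
- observe(): the state, without advancing time (a new reading comes with each control period).
- get_image(name): name is "side" or "top"; returns a dict with "frame" (480x640x3 uint8, red, green, blue), "depth" (480x640 float32, m along the optical axis (not along the pixel's ray), 0 where there is no reading), "camera_matrix" (3x3 intrinsics, pixels), "cam_to_world" (4x4, takes a point from camera to world coordinates). Camera axes: x right, y up, looking along -z (the intrinsics and any distortion apply to the point x, -y, -z); pixel columns grow to the right and rows downward; lengths in m; the calibration is good to about 2 mm. A picture is of the moment at which its call begins.
- sign_off(): hands the job in, once; it reports no verdict.
The state is a dict: "clock": time; "joints": joint angles; "dq": joint speeds; "joint_efforts": joint torques, N m; "position": TCP position; "ee_rot": TCP orientation; "force": force on the tool from outside, world axes, zero at the start; "ft_torque": the same for the moment, N m; "width": opening from 0.0 (shut) to 1.0 (fully open).
Only numpy, scipy, OpenCV 4.12 (cv2) and the standard library are available. Lean on these libraries where they do the work, as an engineer would, in place of code of your own. Each camera call takes 0.05 s, during which the arm holds its last target.

TASK

Get the up-looking board camera ready for its white reference: open the slim iris ring in the middle of the lens all the way, until you feel it bear against its stop (the lines only show roughly where) but without forcing it, and without touching the rings directly above and below it. Then set the white reference cap (the one with the knob) squarely over the front of the lens so that it sits fully down, pressing no more than lightly, and let go of it. Leave everything else on the bench where it is.

Things in the scene. Friction and masses are not known exactly. Their poses are not given: they have to be found in the camera images.
- camera: Board camera bolted to the bench: black box 130 x 110 x 54 mm high, a lens standing on it, looking up. Origin: bench level, on the lens axis, z up. Diameters by height (mm): flange 76 to 62; focus ring 68 from 62 to 80; groove; iris ring 60 from 83 to 95; groove; clamp ring 52 from 99 to 107; front barrel 43 from 107 to 119.
- lens_front (a point): Centre of the front rim of the lens, its highest point (119 mm above the bench; front barrel diameter 43 mm).
- iris_ring (a point): Centre of the iris ring, half-way up, on the lens axis, 89 mm above the bench. Dark, knurled, diameter 60 mm, 12 mm tall. It stands 4 mm proud of the clamp ring above it, so the finger ends can grip it across its diameter from above, at any yaw. The wider focus ring lies 3 mm under it.
- focus_ring: The fixed dark knurled ring directly below the iris ring, diameter 68 mm, 18 mm tall, with a small steel locking screw standing 9 mm out of its side. Origin: centre of its underside. Not to be touched.
- clamp_ring: The fixed dark knurled ring directly above the iris ring, diameter 52 mm, 8 mm tall. Origin: centre of its underside. Not to be touched.
- cap_middle (a point): White reference cap, about 60 g, lying mouth down. Point: on its axis, half-way up its 32 mm height; z along the axis. Skirt outside diameter 57 mm, bore 48 mm, 12 mm deep; closed top from 12 to 16 mm up; on it a knob of diameter 22 mm, from 16 to 32 mm up. Fitted, the skirt goes over the front barrel, the closed top rests on the lens rim and this point is 4 mm above the rim.
- dust_cap: A bystander: plain flat white disc without a knob, diameter 54 mm, 12 mm tall. Origin: centre of its underside.
- solder_reel: A bystander: reel of solder wire standing on its end, diameter 60 mm, 40 mm tall. Origin: centre of its underside.
- flux_bottle: A bystander: small bottle, diameter 38 mm, 95 mm tall. Origin: centre of its underside.
- driver: A bystander: screwdriver with a red handle lying on the bench, 170 mm long. Origin: under its middle.
- orange_clip: A bystander: small orange terminal clip, 14 x 12 x 18 mm. Origin: centre of its underside.
- parts_tray: A bystander: low white tray of small parts, 110 x 150 x 28 mm. Origin: centre of its underside.
- relay: A bystander: small black block, 28 x 20 x 16 mm. Origin: centre of its underside.
- iris (a joint): Iris angle (rad): 0, where it starts, is fully closed; it grows as the ring is turned anticlockwise seen from above, which opens the iris. The ring drags evenly (about 0.1 N m). The open stop comes between 0.8 and 1.5, differently from lens to lens, and must be felt: there the moment climbs by about 0.1 N m per 0.01 rad of turning. 0.3 N m is plenty to be sure of it; over 0.55 N m harms the iris.
- iris_mark (a point): White index line on the top face of the iris ring, 28 mm from the lens axis, 95 mm above the bench; it turns with the ring.
- open_mark (a point): White line on the clamp ring, 26 mm from the lens axis, 99 mm above the bench. It only shows roughly where the iris is fully open: the stop comes up to 3 mm before or after the index line of the iris ring stands beside this line.
- iris_lug: Steel stop lug inside the lens, hidden under the clamp ring; it is part of the iris ring, turns with it and runs against a fixed pin at the open stop. Origin: its middle, 24.5 mm from the lens axis.
Things that resemble listed ones, but are neither listed nor needed, are in the scene too. Several things look just like the part that bears cap_middle: the one meant starts farthest to the robot's left.

How it is judged:
By the outcome, as a careful person would: the job done as asked, in the order asked, and still so for the second after the job is handed in, with the robot touching nothing.
It also fails if it takes over 67 s, if anything falls off the work surface, if the arm or the gripper's body presses on something with over 40 N, if the wrist force passes 120 N, or if a joint passes its speed limit or range.

## Working session

There is one attempt and no reset: what is moved stays moved. The work goes in short steps, Python scripts to look and compute and a tool call to move; the robot and the scene stay as the last step left them, time stands still between calls to the robot, and variables do not carry over. Pictures are saved under pics/ and viewed, and the job is handed in when it is done.

Besides the shell and the picture viewer there is one more tool, called after "Request:" as name([rows], argument=value, ...), one row to a line, values as JSON. arm_command: Moves the arm, as the interface text tells. Its arguments: {"type":"object","properties":{"deltas":{"type":"array","items":{"type":"object","properties":{"xyz":{"type":"array","items":{"type":"number"}},"turn":{"type":"number"},"jaw":{"type":"number"}}}},"force":{"type":"number"}},"required":["deltas"]}

```bash
ls; mkdir -p pics
python3 - <<'E'
from cell import *
import cv2,numpy as np
print(observe())
for n in("side","top"):
    d=get_image(n); cv2.imwrite(f"pics/{n}0.png",d["frame"][:,:,::-1]); np.savez(f"{n}0.npz",**d)
    print(d["camera_matrix"],d["cam_to_world"],[k for k in d])
E
```

```text
pics
{'clock': 0.0, 'joints': array([ 0.99938105,  0.43522788,  0.02493732,  1.57412497, -0.01160596,
        1.13400871, -0.07507848]), 'dq': array([ 0.00066347, -0.00148755, -0.0001182 ,  0.00032151,  0.00025449,
        0.00032413, -0.0005123 ]), 'joint_efforts': array([ 2.91332990e-04, -6.67835069e+01,  9.85674933e-01, -3.14458787e+01,
       -6.04578923e-02,  4.27053741e-02,  1.60206027e-04]), 'position': array([ 0.28211991, -0.55710543,  0.22593074]), 'ee_rot': array([-3.05418019e+00, -7.29300220e-01,  7.83774317e-04]), 'force': array([-0.65522488,  0.34173201, -0.56352456]), 'ft_torque': array([-0.03357782,  0.0186288 , -0.01949863]), 'width': 1.0019125464330527}
[[591.19079244   0.         315.64080562]
 [  0.         591.19079244 240.75626966]
 [  0.           0.           1.        ]] [[-0.815132    0.3881964  -0.4299574  -0.03375647]
 [-0.57913924 -0.56220848  0.59035528  0.80740113]
 [-0.0125519   0.73022269  0.6830939   1.02663417]
 [ 0.          0.          0.          1.        ]] ['frame', 'depth', 'camera_matrix', 'cam_to_world']
[[539.0875591    0.         316.61759323]
 [  0.         539.0875591  240.58322753]
 [  0.           0.           1.        ]] [[ 0.01700012  0.99436247 -0.1046627   0.41891258]
 [-0.99983101  0.01763874  0.00517909  0.02782679]
 [ 0.00699601  0.10455697  0.99449429  1.3786315 ]
 [ 0.          0.          0.          1.        ]] ['frame', 'depth', 'camera_matrix', 'cam_to_world']
```

View pics/top0.png

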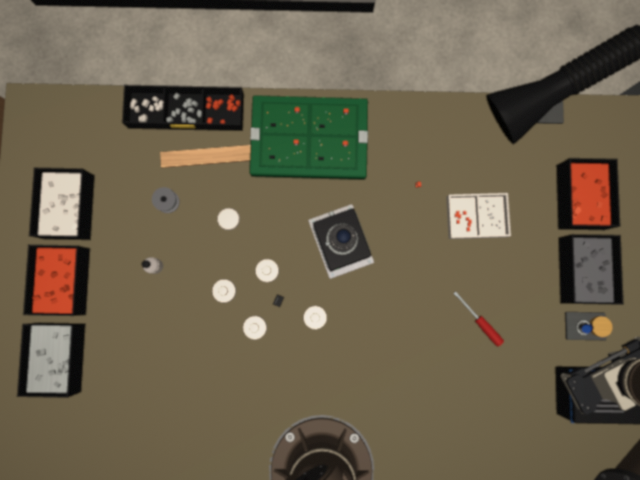

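View pics/side0.png

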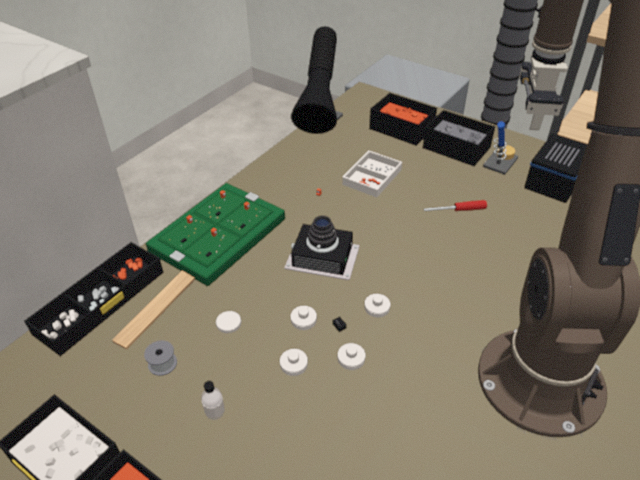

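The top view shows five white discs: (228,219), plain with no knob and so probably the dust cap, and four with knobs at (223,291), (267,270), (255,328) and (315,318). Left is image-left (+y), so I choose (223,291). The lens is at about (343,237). Next are close crops and measurements.

```bash
cat > h.py <<'E'
import numpy as np,cv2
def ray(d,u,v):
    K=d["camera_matrix"];T=d["cam_to_world"]
    r=np.array([(u-K[0,2])/K[0,0],-(v-K[1,2])/K[1,1],-1.0]); return T[:3,3],T[:3,:3]@r
def onz(d,u,v,z):
    o,r=ray(d,u,v); return o+r*(z-o[2])/r[2]
def proj(d,p):
    K=d["camera_matrix"];T=d["cam_to_world"]; q=T[:3,:3].T@(np.asarray(p)-T[:3,3])
    return K[0,0]*q[0]/-q[2]+K[0,2],K[1,1]*-q[1]/-q[2]+K[1,2]
def tri(d1,a,d2,b):
    o1,r1=ray(d1,*a);o2,r2=ray(d2,*b)
    s=np.linalg.lstsq(np.c_[r1,-r2],o2-o1,rcond=None)[0]
    p,q=o1+s[0]*r1,o2+s[1]*r2; return (p+q)/2,np.linalg.norm(p-q)
E
python3 - <<'E'
from h import *
t=np.load("top0.npz");s=np.load("side0.npz")
def crop(d,u,v,w,f): 
    im=d["frame"][v-w:v+w,u-w:u+w,::-1]; return cv2.resize(im,(f,f),interpolation=cv2.INTER_CUBIC)
cv2.imwrite("pics/c1.png",np.hstack([crop(t,343,237,32,400),crop(s,322,240,40,400)]))
cv2.imwrite("pics/c2.png",np.hstack([crop(t,245,285,60,400),crop(s,315,335,60,400)]))
for n,d in(("t",t),("s",s)):
    f=d["frame"].astype(int); m=((f.min(2)>150)&(f.max(2)-f.min(2)<50)).astype(np.uint8)
    k,l,st,c=cv2.connectedComponentsWithStats(m)
    for i in range(1,k):
        if 150<st[i,4]<900:
            u,v=c[i]; print(n,c[i].round(1),st[i], onz(d,u,v,0.014).round(4))
print(t["frame"].dtype)
E
```

```text
t [227.9 218.5] [218 209  21  20 338] [0.6153 0.2482 0.014 ]
t [350.2 267.4] [327 257  46  21 263] [ 0.4959 -0.0656  0.014 ]
t [266.6 270.2] [256 259  22  23 398] [0.485 0.146 0.014]
t [223.4 290.6] [213 280  22  22 397] [0.4319 0.2532 0.014 ]
t [314.7 317.1] [304 306  23  23 409] [0.3695 0.0223 0.014 ]
t [254.3 327.2] [243 316  23  23 412] [0.3419 0.173  0.014 ]
t [617.4 388.5] [606 368  27  41 264] [ 0.2065 -0.7326  0.014 ]
s [292.4  44.5] [271  26  41  43 414] [ 1.3253 -0.9275  0.014 ]
s [549.7  65. ] [532  59  36  10 153] [ 0.4449 -1.314   0.014 ]
s [331.6 265.1] [285 244  74  35 459] [ 0.5226 -0.0199  0.014 ]
s [377.2 303.3] [365 293  26  22 406] [0.3704 0.0215 0.014 ]
s [303.1 315.7] [290 305  27  22 438] [0.486  0.1455 0.014 ]
s [228.  320.4] [216 311  25  20 405] [0.6138 0.2506 0.014 ]
s [351.2 354.4] [337 343  29  24 517] [0.3426 0.1722 0.014 ]
s [293.3 360.2] [279 348  29  25 527] [0.4327 0.2525 0.014 ]
s [211.7 399.1] [202 389  20  20 286] [0.5086 0.417  0.014 ]
uint8
```

View pics/c1.png

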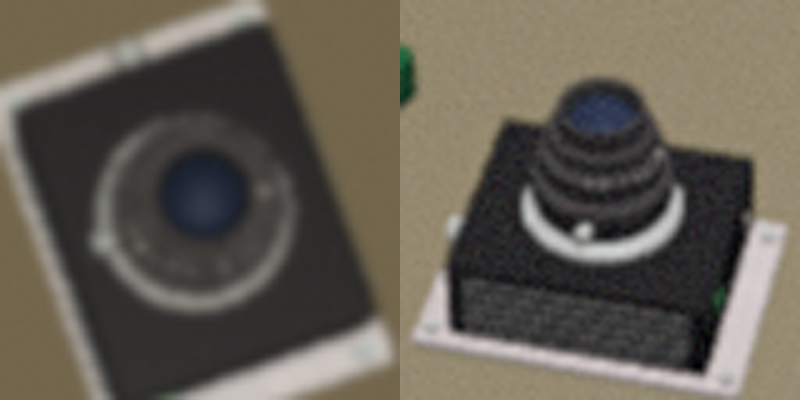

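View pics/c2.png

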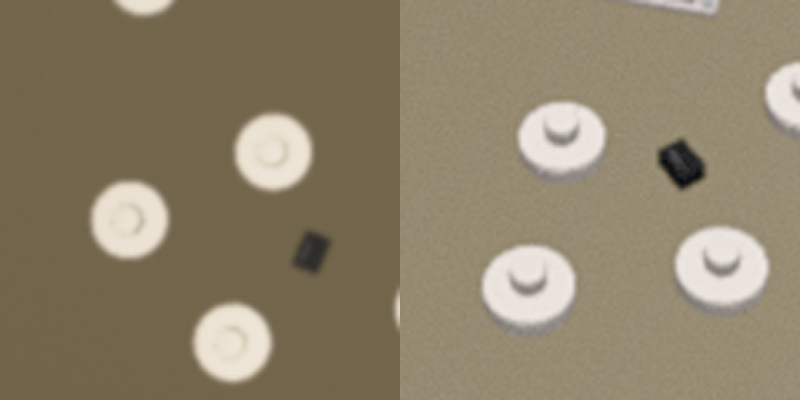

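The crops show a knob on the chosen cap (top view 223,291; side view 293,360), and it is the farthest left (y≈0.253). The lens has a pale locking screw sticking out at image-left. A white mark sits on the right, with fainter ones at lower-left. Next I locate the lens axis and the marks.

Run:
```python
from h import *
t=np.load("top0.npz");s=np.load("side0.npz")
c={}
for n,d,b in(("t",t,(310,205,375,275)),("s",s,(280,205,360,280))):
    f=d["frame"].astype(int); m=((f[:,:,2]-f[:,:,0]>15)).astype(np.uint8)
    mm=np.zeros_like(m); mm[b[1]:b[3],b[0]:b[2]]=m[b[1]:b[3],b[0]:b[2]]
    k,l,st,cc=cv2.connectedComponentsWithStats(mm); i=1+st[1:,4].argmax(); c[n]=cc[i]; print(n,cc[i],st[i],onz(d,*cc[i],.119))
    # depth cloud
    D=d["depth"]; v,u=np.mgrid[b[1]:b[3],b[0]:b[2]]; z=D[v,u]
    K=d["camera_matrix"];T=d["cam_to_world"]
    P=np.stack([(u-K[0,2])/K[0,0]*z,-(v-K[1,2])/K[1,1]*z,-z],-1)[z>0]@T[:3,:3].T+T[:3,3]
    print(np.percentile(P[:,2],[1,10,50,90,99]))
    for lo,hi in((.055,.07),(.075,.085),(.09,.0975),(.1,.109),(.112,.13)):
        q=P[(P[:,2]>lo)&(P[:,2]<hi)]; 
        if len(q)>3: print(lo,len(q),q.mean(0).round(4),(q.min(0)+q.max(0))/2,np.ptp(q,axis=0))
print(tri(t,c["t"],s,c["s"]))
```

```text
t [343.24074074 235.92592593] [338 231  12  11 108] [ 0.56360478 -0.04116814  0.119     ]
[-3.55328455e-03  2.92587982e-05  5.00732867e-02  9.56317315e-02
  1.21040206e-01]
0.055 1022 [ 0.5618 -0.0405  0.0577] [ 0.5633385  -0.04012024  0.06246475] [0.14972614 0.14158669 0.01492716]
0.075 116 [ 0.5583 -0.0351  0.0811] [ 0.56435377 -0.03799045  0.07991107] [0.06689873 0.07233869 0.00977331]
0.09 85 [ 0.5589 -0.0387  0.095 ] [ 0.56389622 -0.04083419  0.09419925] [0.05850346 0.06004799 0.00655727]
0.1 76 [ 0.5608 -0.0382  0.1063] [ 0.56422755 -0.04000108  0.10474783] [0.0548986  0.05444915 0.00847546]
0.112 254 [ 0.5646 -0.0406  0.1178] [ 0.56546079 -0.04196316  0.12098905] [0.04494908 0.04524784 0.01784901]
s [321.91780822 222.34246575] [316 219  13   8  73] [ 0.56181236 -0.03637747  0.119     ]
[-0.00420701 -0.00140339  0.00493744  0.07911197  0.11834182]
0.055 507 [ 0.5551 -0.0284  0.0581] [ 0.56262069 -0.03944065  0.06241355] [0.15054239 0.14009575 0.01482128]
0.075 153 [ 0.5535 -0.0222  0.0794] [ 0.56368606 -0.03223707  0.07991381] [0.06573922 0.06977835 0.00973549]
0.09 103 [ 0.5557 -0.0254  0.0941] [ 0.56277936 -0.03577294  0.09379634] [0.05917773 0.05554941 0.00730577]
0.1 108 [ 0.5569 -0.0288  0.1057] [ 0.56504135 -0.03799336  0.10493437] [0.05435994 0.05124287 0.00809261]
0.112 203 [ 0.5649 -0.04    0.1168] [ 0.56533987 -0.0376675   0.11834196] [0.04314781 0.04983588 0.01259423]
(array([ 0.56459527, -0.04117848,  0.11408214]), np.float64(0.00099404784966226))
```

```bash
cat >> h.py <<'E'
from scipy.spatial.transform import Rotation as R
def yaw_of(st):
    y=R.from_rotvec(st["ee_rot"]).as_matrix()[:,1]; return np.degrees(np.arctan2(y[1],y[0]))
def go(xyz,yaw=None):
    from cell import observe
    s=observe(); M=R.from_rotvec(s["ee_rot"]).as_matrix()
    d=M.T@(np.asarray(xyz)-s["position"])*100
    print("clock",round(s["clock"],2),"pos",s["position"].round(4),"yaw",round(yaw_of(s),2),"tilt",M[:,2].round(3),"j",s["joints"].round(2))
    print("F",s["force"].round(2),"T",s["ft_torque"].round(3),"w",round(s["width"],3))
    t=None
    if yaw is not None: t=-((yaw-yaw_of(s)+90)%180-90)
    print("xyz cm",d.round(2),"turn",t)
E
python3 - <<'E'
from h import *
t=np.load("top0.npz");s=np.load("side0.npz")
c=np.array([.5645,-.0405])
f=None
out=[]
for d,n in((t,"t"),(s,"s")):
    g=d["frame"].mean(2).astype(np.float32)
    for r,z in((28.5,.095),(25.5,.107)):
        row=[]
        for a in range(-180,180,10):
            u,v=proj(d,[c[0]+r/1000*np.cos(np.radians(a)),c[1]+r/1000*np.sin(np.radians(a)),z])
            row.append(cv2.getRectSubPix(g,(1,1),(u,v))[0,0])
        print(n,r,[(a,int(x)) for a,x in zip(range(-180,180,10),row)])
go([.5645,-.0405,.20],0)
E
```

```text
t 28.5 [(-180, 62), (-170, 59), (-160, 72), (-150, 64), (-140, 67), (-130, 70), (-120, 65), (-110, 64), (-100, 66), (-90, 67), (-80, 81), (-70, 67), (-60, 62), (-50, 63), (-40, 61), (-30, 58), (-20, 58), (-10, 65), (0, 66), (10, 66), (20, 63), (30, 63), (40, 65), (50, 65), (60, 65), (70, 65), (80, 63), (90, 60), (100, 60), (110, 69), (120, 75), (130, 86), (140, 68), (150, 64), (160, 69), (170, 67)]
t 25.5 [(-180, 60), (-170, 62), (-160, 71), (-150, 64), (-140, 67), (-130, 68), (-120, 64), (-110, 64), (-100, 66), (-90, 77), (-80, 84), (-70, 65), (-60, 64), (-50, 63), (-40, 62), (-30, 60), (-20, 59), (-10, 64), (0, 67), (10, 66), (20, 61), (30, 61), (40, 61), (50, 61), (60, 60), (70, 62), (80, 61), (90, 59), (100, 58), (110, 64), (120, 68), (130, 68), (140, 61), (150, 60), (160, 66), (170, 65)]
s 28.5 [(-180, 67), (-170, 78), (-160, 92), (-150, 79), (-140, 77), (-130, 91), (-120, 89), (-110, 73), (-100, 61), (-90, 51), (-80, 53), (-70, 62), (-60, 60), (-50, 62), (-40, 60), (-30, 53), (-20, 46), (-10, 55), (0, 65), (10, 62), (20, 52), (30, 58), (40, 63), (50, 62), (60, 64), (70, 63), (80, 61), (90, 61), (100, 62), (110, 79), (120, 69), (130, 73), (140, 57), (150, 62), (160, 79), (170, 76)]
s 25.5 [(-180, 50), (-170, 49), (-160, 64), (-150, 84), (-140, 100), (-130, 109), (-120, 110), (-110, 98), (-100, 69), (-90, 41), (-80, 39), (-70, 41), (-60, 41), (-50, 47), (-40, 42), (-30, 44), (-20, 49), (-10, 62), (0, 84), (10, 95), (20, 93), (30, 78), (40, 60), (50, 57), (60, 52), (70, 59), (80, 61), (90, 54), (100, 52), (110, 59), (120, 53), (130, 55), (140, 51), (150, 53), (160, 53), (170, 54)]
clock 0.1 pos [ 0.2821 -0.5572  0.226 ] yaw -63.14 tilt [-0.001  0.001 -1.   ] j [ 1.    0.44  0.02  1.57 -0.01  1.13 -0.08]
F [0.31 0.22 0.64] T [-0.031 -0.001 -0.021] w 1.0
xyz cm [ 48.53 -33.34   2.64] turn -63.14490969416201
```

The lens axis is at about (0.5645, -0.0405). The marks are at roughly 128°, -160° and -83°, so I expect about 70–80° of turning. Moving above the lens.

Request:
arm_command([
  {"xyz": [9.7,-6.7,0.5],"turn": 0,"jaw": 0},
  {"xyz": [19.4,-13.3,1],"turn": 0,"jaw": 0},
])

```text
clock: 0.27
position: [0.3204, -0.4853, 0.2221]
ee_rot: [-3.056, -0.721, 0.003]
force: [2.0, 0.4, 0.8]
width: 1.001
```

```bash
python3 -c "
from h import *
go([.5645,-.0405,.20],0)"
```

```text
clock 0.27 pos [ 0.3204 -0.4853  0.2221] yaw -63.45 tilt [-0.002  0.001 -1.   ] j [ 0.89  0.37  0.    1.69  0.    1.09 -0.21]
F [2.05 0.41 0.85] T [ 0.022 -0.106 -0.01 ] w 1.001
xyz cm [ 41.72 -28.87   2.2 ] turn -63.445880581373785
```

Request:
arm_command([
  {"xyz": [9,-6.2,0.5],"turn": 0,"jaw": 0},
  {"xyz": [18,-12.5,1],"turn": 0,"jaw": 0},
  {"xyz": [27,-18.7,1.5],"turn": 0,"jaw": 0},
  {"xyz": [36,-25,2],"turn": 0,"jaw": 0},
  {"xyz": [41.7,-28.9,2.2],"turn": 0,"jaw": 0},
])

```text
clock: 0.68
position: [0.4217, -0.2996, 0.2127]
ee_rot: [-3.056, -0.721, 0.003]
force: [1.3, -0.4, -0.2]
width: 1.002
```

Request:
arm_command([
  {"xyz": [10,-7,0.5],"turn": 0,"jaw": 0},
])

```text
clock: 0.77
position: [0.4414, -0.2629, 0.211]
ee_rot: [-3.056, -0.72, 0.004]
force: [1.5, -1.2, 0.3]
width: 0.999
```

```bash
python3 -c "
from h import *
go([.5645,-.0405,.20],-63)"
```

```text
clock 0.77 pos [ 0.4414 -0.2629  0.211 ] yaw -63.47 tilt [-0.003  0.001 -1.   ] j [ 0.52  0.28 -0.11  1.85  0.04  1.02 -0.71]
F [ 1.49 -1.23  0.27] T [-0.037 -0.039 -0.027] w 0.999
xyz cm [ 20.95 -14.4    1.09] turn -0.47056083813821203
```

Request:
arm_command([
  {"xyz": [20.9,-14.4,1.1],"turn": 0,"jaw": 0},
  {"xyz": [20.9,-14.4,1.1],"turn": 0,"jaw": 0},
  {"xyz": [20.9,-14.4,1.1],"turn": 0,"jaw": 0},
  {"xyz": [20.9,-14.4,1.1],"turn": 0,"jaw": 0},
  {"xyz": [20.9,-14.4,1.1],"turn": 0,"jaw": 0},
])

```text
clock: 1.18
position: [0.5415, -0.0805, 0.2017]
ee_rot: [-3.056, -0.72, 0.004]
force: [0.2, -1.7, -0.2]
width: 0.999
```

```bash
python3 -c "
from h import *
go([.5645,-.0405,.20],-63)"
```

```text
clock 1.18 pos [ 0.5415 -0.0805  0.2017] yaw -63.48 tilt [-0.003  0.001 -1.   ] j [ 0.2   0.35 -0.19  1.78  0.08  1.02 -1.13]
F [ 0.16 -1.69 -0.24] T [-0.035 -0.071  0.01 ] w 0.999
xyz cm [ 3.84 -2.55  0.17] turn -0.4757462338448022
```

Request:
arm_command([
  {"xyz": [3.85,-2.55,2],"turn": 0,"jaw": 0},
  {"xyz": [3.85,-2.55,5],"turn": 0,"jaw": 0},
  {"xyz": [3.85,-2.55,6],"turn": 0,"jaw": 0},
  {"xyz": [3.85,-2.55,6],"turn": 0,"jaw": 0},
])

```text
clock: 1.52
position: [0.5621, -0.04, 0.1385]
ee_rot: [-3.054, -0.723, 0.014]
force: [-0.5, -0.9, 0.0]
width: 1.003
```

```bash
python3 -c "
from h import *
from cell import *
go([.5645,-.0405,.086],-63)
for n,u,v in(('top',343,237),('side',322,230)):
    d=get_image(n);np.savez(n+'1.npz',**d)
    w=60
    cv2.imwrite('pics/%s1.png'%n,cv2.resize(d['frame'][v-w:v+w,u-w:u+w,::-1],(480,480),interpolation=cv2.INTER_CUBIC))
a=cv2.imread('pics/top1.png');b=cv2.imread('pics/side1.png');cv2.imwrite('pics/b1.png',cv2.resize(np.hstack([a,b]),(800,400)))
"
```

```text
clock 1.52 pos [ 0.5621 -0.04    0.1385] yaw -63.37 tilt [-0.009  0.001 -1.   ] j [ 0.12  0.44 -0.2   1.81  0.11  0.91 -1.23]
F [-0.47 -0.91  0.02] T [-0.017  0.088 -0.037] w 1.003
xyz cm [0.24 0.18 5.25] turn -0.371810969582441
```

View pics/b1.png

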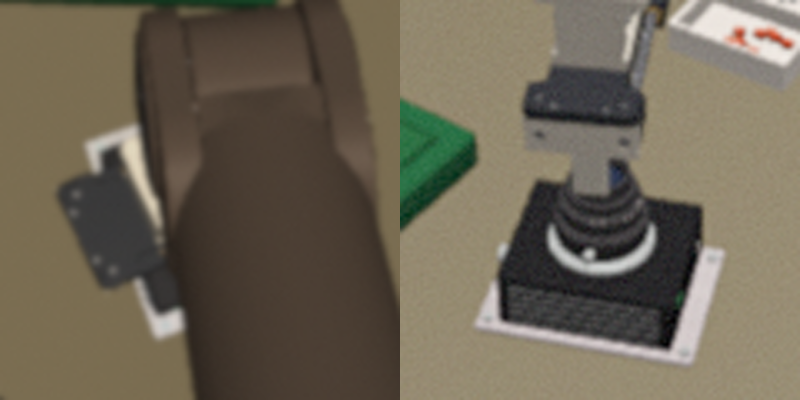

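The side view shows the open fingers straddling the lens, with the near finger at about (590,170). The top view is blocked by the arm. Going down by the measured pose.

Request:
arm_command([
  {"xyz": [0.2,0.2,2.5],"turn": 0,"jaw": 0},
  {"xyz": [0.2,0.2,2.5],"turn": 0,"jaw": 0},
  {"xyz": [0.2,0.2,2.5],"turn": 0,"jaw": 0},
  {"xyz": [0.2,0.2,2.5],"turn": 0,"jaw": 0},
])

```text
clock: 1.95
position: [0.5669, -0.0436, 0.1184]
ee_rot: [-3.058, -0.716, 0.004]
force: [0.1, 0.7, 0.8]
width: 1.0
```

```bash
python3 -c "
from h import *
go([.5645,-.0405,.088],-63)"
```

```text
clock 1.95 pos [ 0.5669 -0.0436  0.1184] yaw -63.64 tilt [-0.003  0.    -1.   ] j [ 0.12  0.47 -0.19  1.82  0.11  0.86 -1.24]
F [0.1  0.74 0.82] T [ 0.044 -0.001  0.046] w 1.0
xyz cm [-0.07 -0.38  3.04] turn -0.6449524846007932
```

Request:
arm_command([
  {"xyz": [-0.1,-0.4,0.5],"turn": 0,"jaw": 0},
  {"xyz": [-0.1,-0.4,0.5],"turn": 0,"jaw": 0},
  {"xyz": [-0.1,-0.4,0.5],"turn": 0,"jaw": 0},
  {"xyz": [-0.1,-0.4,0.5],"turn": 0,"jaw": 0},
])

```text
clock: 2.28
position: [0.5643, -0.0404, 0.1138]
ee_rot: [-3.058, -0.716, 0.003]
force: [-0.4, -0.8, 0.1]
width: 0.998
```

```bash
python3 -c "
from h import *
go([.5645,-.0405,.088],-63)"
```

```text
clock 2.28 pos [ 0.5643 -0.0404  0.1138] yaw -63.63 tilt [-0.002  0.    -1.   ] j [ 0.12  0.47 -0.19  1.84  0.12  0.85 -1.24]
F [-0.37 -0.78  0.08] T [-0.03   0.007 -0.007] w 0.998
xyz cm [0.02 0.02 2.58] turn -0.6330963114079395
```

Request:
arm_command([
  {"xyz": [0,0,1.5],"turn": 0,"jaw": 0},
  {"xyz": [0,0,2.7],"turn": 0,"jaw": 0},
  {"xyz": [0,0,2.7],"turn": 0,"jaw": 60},
  {"xyz": [0,0,2.7],"turn": 0,"jaw": 70},
  {"xyz": [0,0,2.7],"turn": 0,"jaw": 70},
], force=10)

```text
clock: 2.7
position: [0.5646, -0.0403, 0.0874]
ee_rot: [-3.058, -0.716, 0.003]
force: [0.6, -1.2, 0.4]
width: 0.83
```

```bash
python3 -c "
from h import *
from cell import *
go([.5645,-.0405,.087],-63)
d=get_image('side');np.savez('side2.npz',**d)
v,u,w=230,322,40
cv2.imwrite('pics/s2.png',cv2.resize(d['frame'][v-w:v+w,u-w:u+w,::-1],(560,560),interpolation=cv2.INTER_CUBIC))
"
```

```text
clock 2.7 pos [ 0.5646 -0.0403  0.0874] yaw -63.63 tilt [-0.002  0.    -1.   ] j [ 0.11  0.5  -0.19  1.86  0.13  0.79 -1.25]
F [ 0.64 -1.19  0.4 ] T [-0.    -0.042  0.04 ] w 0.83
xyz cm [-0.02  0.01  0.04] turn -0.6328772216080125
```

View pics/s2.png

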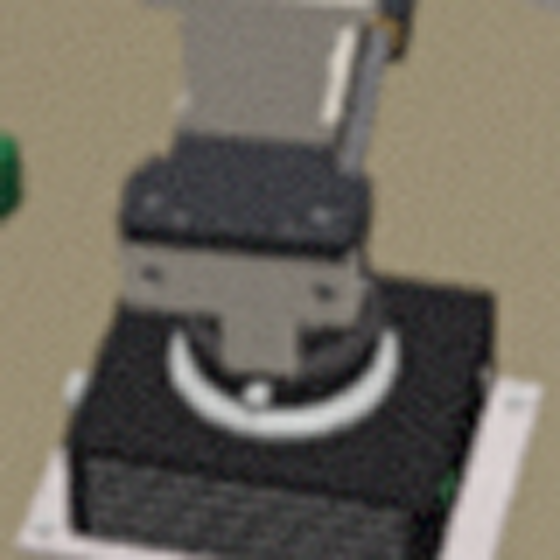

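The finger end sits above the locking screw (pale dot at about 258,392 in the crop) and beside the iris ring. Closing gently.

Request:
arm_command([
  {"xyz": [0,0,0],"turn": 0,"jaw": 80},
  {"xyz": [0,0,0],"turn": 0,"jaw": 86},
  {"xyz": [0,0,0],"turn": 0,"jaw": 92},
  {"xyz": [0,0,0],"turn": 0,"jaw": 100},
  {"xyz": [0,0,0],"turn": 0,"jaw": 100},
], force=10)

```text
clock: 3.17
position: [0.5651, -0.0401, 0.0881]
ee_rot: [-3.058, -0.717, 0.001]
force: [-1.3, 0.5, 5.2]
width: 0.645
```

```bash
python3 -c "
from h import *
go([.5645,-.0405,.087],-63)"
```

```text
clock 3.17 pos [ 0.5651 -0.0401  0.0881] yaw -63.62 tilt [-0.  0. -1.] j [ 0.11  0.5  -0.19  1.86  0.13  0.79 -1.25]
F [-1.33  0.5   5.22] T [ 0.233  0.13  -0.025] w 0.645
xyz cm [-0.07  0.01  0.11] turn -0.6239148038733333
```

```bash
python3 -c "
from h import *
from cell import *
t=np.load('top0.npz');s=np.load('side0.npz')
p,e=tri(t,(327,243.4),s,(319,246.4));print(p,e,np.hypot(*(p[:2]-[.5645,-.0405])))
go([.5645,-.0405,.087],-63)
d=get_image('side');np.savez('side3.npz',**d)
v,u,w=235,322,30
cv2.imwrite('pics/s3.png',cv2.resize(d['frame'][v-w:v+w,u-w:u+w,::-1],(600,600),interpolation=cv2.INTER_CUBIC))
for z in(.08,.083,.085,.088,.09,.095): print(z,[np.round((np.array(proj(d,[.5651-.45*r,-.0401+.89*r,z]))-[u-w,v-w])*10) for r in (.03,.043)])
go([.5645,-.0405,.087],-63)
"
```

```text
[ 0.54919758 -0.00473152  0.07348755] 0.0014672474644609424 0.03890434869324662
clock 3.17 pos [ 0.5651 -0.0401  0.0881] yaw -63.62 tilt [-0.  0. -1.] j [ 0.11  0.5  -0.19  1.86  0.13  0.79 -1.25]
F [-1.33  0.5   5.22] T [ 0.233  0.13  -0.025] w 0.645
xyz cm [-0.07  0.01  0.11] turn -0.6239148038733333
0.08 [array([280., 369.]), array([272., 406.])]
0.083 [array([279., 359.]), array([271., 397.])]
0.085 [array([279., 353.]), array([271., 391.])]
0.088 [array([279., 343.]), array([271., 381.])]
0.09 [array([279., 337.]), array([271., 375.])]
0.095 [array([279., 321.]), array([271., 359.])]
clock 3.22 pos [ 0.5651 -0.0402  0.0881] yaw -63.63 tilt [-0.001  0.    -1.   ] j [ 0.11  0.5  -0.19  1.86  0.13  0.79 -1.25]
F [-1.    0.92  6.38] T [ 0.313  0.265 -0.076] w 0.645
xyz cm [-0.07  0.01  0.11] turn -0.6297939942088817
```

View pics/s3.png

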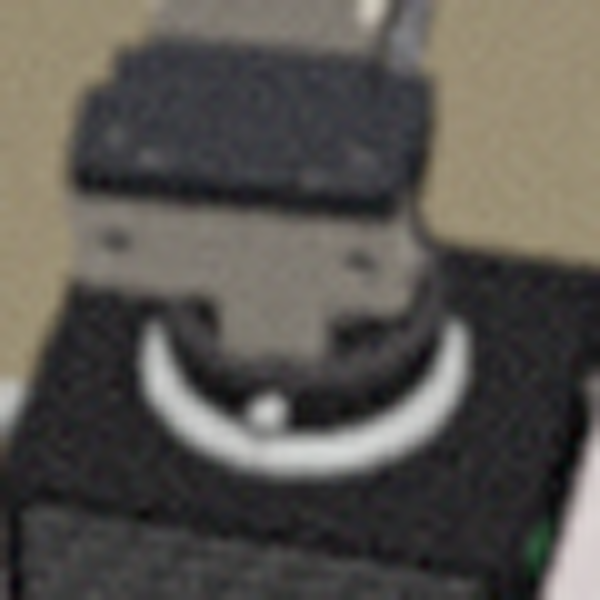

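The finger end (about y=360 in the crop) is clear of the screw (y=410) and of the focus ring. The width of 59 mm matches the iris ring. Starting the turn.

Request:
arm_command([
  {"xyz": [0,0,0],"turn": 0,"jaw": 100},
  {"xyz": [0,0,0],"turn": -3,"jaw": 100},
  {"xyz": [0,0,0],"turn": -6,"jaw": 100},
  {"xyz": [0,0,0],"turn": -9,"jaw": 100},
  {"xyz": [0,0,0],"turn": -12,"jaw": 100},
])

```text
clock: 3.63
position: [0.565, -0.04, 0.0881]
ee_rot: [-2.965, -1.036, 0.001]
force: [-0.6, 0.5, 2.5]
width: 0.646
```

```bash
python3 -c "
from h import *
go([.5645,-.0405,.087],-63)"
```

```text
clock 3.63 pos [ 0.565  -0.04    0.0881] yaw -51.49 tilt [-0.001  0.    -1.   ] j [ 0.15  0.51 -0.24  1.85  0.16  0.8  -1.08]
F [-0.59  0.48  2.46] T [ 0.288  0.256 -0.101] w 0.646
xyz cm [-0.07  0.01  0.11] turn 11.514532858200411
```

Request:
arm_command([
  {"xyz": [0,0,0],"turn": -3,"jaw": 100},
  {"xyz": [0,0,0],"turn": -6,"jaw": 100},
  {"xyz": [0,0,0],"turn": -9,"jaw": 100},
  {"xyz": [0,0,0],"turn": -12,"jaw": 100},
  {"xyz": [0,0,0],"turn": -15,"jaw": 100},
])

```text
clock: 4.05
position: [0.5648, -0.0398, 0.0881]
ee_rot: [-2.803, -1.418, 0.001]
force: [-1.1, 0.4, 3.1]
width: 0.649
```

Request:
arm_command([
  {"xyz": [0,0,0],"turn": -3,"jaw": 100},
  {"xyz": [0,0,0],"turn": -6,"jaw": 100},
  {"xyz": [0,0,0],"turn": -9,"jaw": 100},
  {"xyz": [0,0,0],"turn": -12,"jaw": 100},
  {"xyz": [0,0,0],"turn": -13,"jaw": 100},
])

```text
clock: 4.47
position: [0.5646, -0.0398, 0.0881]
ee_rot: [-2.622, -1.729, 0.001]
force: [-0.9, 1.1, 3.8]
width: 0.651
```

```bash
python3 -c "
from h import *
go([.5645,-.0405,.087],-63)"
```

```text
clock 4.47 pos [ 0.5646 -0.0398  0.0881] yaw -23.2 tilt [-0.001  0.001 -1.   ] j [ 0.24  0.53 -0.37  1.85  0.25  0.82 -0.66]
F [-0.89  1.13  3.76] T [ 0.266  0.222 -0.099] w 0.651
xyz cm [-0.07  0.02  0.11] turn 39.80401761898615
```

Request:
arm_command([
  {"xyz": [0,0,0],"turn": -1,"jaw": 100},
  {"xyz": [0,0,0],"turn": -2,"jaw": 100},
  {"xyz": [0,0,0],"turn": -3,"jaw": 100},
  {"xyz": [0,0,0],"turn": -4,"jaw": 100},
])

```text
clock: 4.8
position: [0.5646, -0.0397, 0.0881]
ee_rot: [-2.559, -1.821, 0.001]
force: [-1.8, 1.0, 2.8]
width: 0.65
```

```bash
cat > q.py <<'E'
from h import *
from cell import *
s=observe(); print(round(s["clock"],2),"turned",round(yaw_of(s)+63.63,2),"pos",s["position"].round(4),"F",s["force"].round(1),"T",s["ft_torque"].round(3),"w",round(s["width"],3),"j7",s["joint_efforts"][6].round(3))
E
python3 q.py
```

```text
4.8 turned 44.5 pos [ 0.5646 -0.0397  0.0881] F [-1.8  1.   2.8] T [ 0.173  0.179 -0.109] w 0.65 j7 -0.277
```

Request:
arm_command([
  {"xyz": [0,0,0],"turn": -1,"jaw": 100},
  {"xyz": [0,0,0],"turn": -2,"jaw": 100},
  {"xyz": [0,0,0],"turn": -2,"jaw": 100},
])

```text
clock: 5.05
position: [0.5646, -0.0397, 0.0881]
ee_rot: [-2.525, -1.867, 0.001]
force: [-1.0, 0.6, 3.4]
width: 0.645
```

```bash
python3 q.py
```

```text
5.05 turned 46.58 pos [ 0.5646 -0.0397  0.0881] F [-1.   0.6  3.4] T [0.166 0.131 0.055] w 0.645 j7 0.306
```

Request:
arm_command([
  {"xyz": [0,0,0],"turn": -1,"jaw": 100},
  {"xyz": [0,0,0],"turn": -2,"jaw": 100},
  {"xyz": [0,0,0],"turn": -2,"jaw": 100},
])

```text
clock: 5.3
position: [0.5646, -0.0397, 0.0881]
ee_rot: [-2.49, -1.913, 0.001]
force: [-1.9, -0.1, 3.9]
width: 0.642
```

```bash
python3 q.py
```

```text
5.3 turned 48.68 pos [ 0.5646 -0.0397  0.0881] F [-1.9 -0.1  3.9] T [ 0.128  0.261 -0.034] w 0.642 j7 0.298
```

Request:
arm_command([
  {"xyz": [0,0,0],"turn": -0.8,"jaw": 100},
  {"xyz": [0,0,0],"turn": -1.6,"jaw": 100},
  {"xyz": [0,0,0],"turn": -2.4,"jaw": 100},
])

```text
clock: 5.55
position: [0.5645, -0.0397, 0.0881]
ee_rot: [-2.448, -1.966, 0.001]
force: [-0.9, 0.3, 4.0]
width: 0.651
```

```bash
python3 q.py
```

```text
5.55 turned 51.16 pos [ 0.5645 -0.0397  0.0881] F [-0.9  0.3  4. ] T [ 0.155  0.261 -0.112] w 0.651 j7 -0.196
```

Request:
arm_command([
  {"xyz": [0,0,0],"turn": -0.8,"jaw": 100},
  {"xyz": [0,0,0],"turn": -1.6,"jaw": 100},
  {"xyz": [0,0,0],"turn": -2.4,"jaw": 100},
])

```text
clock: 5.8
position: [0.5645, -0.0397, 0.0881]
ee_rot: [-2.405, -2.019, 0.001]
force: [-0.8, 0.6, 3.4]
width: 0.645
```

```bash
python3 q.py
```

```text
5.8 turned 53.64 pos [ 0.5645 -0.0397  0.0881] F [-0.8  0.6  3.4] T [ 0.161  0.217 -0.155] w 0.645 j7 -0.181
```

Request:
arm_command([
  {"xyz": [0,0,0],"turn": -0.8,"jaw": 100},
  {"xyz": [0,0,0],"turn": -1.6,"jaw": 100},
  {"xyz": [0,0,0],"turn": -2.4,"jaw": 100},
])

```text
clock: 6.05
position: [0.5645, -0.0397, 0.0881]
ee_rot: [-2.361, -2.07, 0.001]
force: [-0.9, 0.0, 3.9]
width: 0.65
```

```bash
python3 q.py
```

```text
6.05 turned 56.12 pos [ 0.5645 -0.0397  0.0881] F [-0.9  0.   3.9] T [ 0.15   0.29  -0.098] w 0.65 j7 -0.181
```

Request:
arm_command([
  {"xyz": [0,0,0],"turn": -0.7,"jaw": 100},
  {"xyz": [0,0,0],"turn": -1.4,"jaw": 100},
  {"xyz": [0,0,0],"turn": -2,"jaw": 100},
])

```text
clock: 6.3
position: [0.5644, -0.0397, 0.0881]
ee_rot: [-2.323, -2.112, 0.001]
force: [-2.2, 1.4, 2.9]
width: 0.652
```

```bash
python3 q.py
```

```text
6.3 turned 58.19 pos [ 0.5644 -0.0397  0.0881] F [-2.2  1.4  2.9] T [ 0.204  0.336 -0.101] w 0.652 j7 -0.073
```

Request:
arm_command([
  {"xyz": [0,0,0],"turn": -0.7,"jaw": 100},
  {"xyz": [0,0,0],"turn": -1.4,"jaw": 100},
  {"xyz": [0,0,0],"turn": -2.1,"jaw": 100},
])

```text
clock: 6.55
position: [0.5644, -0.0397, 0.0881]
ee_rot: [-2.283, -2.156, 0.001]
force: [-1.7, 1.4, 4.0]
width: 0.647
```

```bash
python3 q.py
```

```text
6.55 turned 60.36 pos [ 0.5644 -0.0397  0.0881] F [-1.7  1.4  4. ] T [ 0.211  0.303 -0.079] w 0.647 j7 -0.148
```

Request:
arm_command([
  {"xyz": [0,0,0],"turn": -0.7,"jaw": 100},
  {"xyz": [0,0,0],"turn": -1.4,"jaw": 100},
  {"xyz": [0,0,0],"turn": -2.1,"jaw": 100},
])

```text
clock: 6.8
position: [0.5644, -0.0397, 0.0881]
ee_rot: [-2.241, -2.199, 0.001]
force: [-1.3, 0.9, 4.0]
width: 0.647
```

```bash
python3 q.py
```

```text
6.8 turned 62.53 pos [ 0.5644 -0.0397  0.0881] F [-1.3  0.9  4. ] T [ 0.176  0.322 -0.106] w 0.647 j7 -0.146
```

Request:
arm_command([
  {"xyz": [0,0,0],"turn": -0.7,"jaw": 100},
  {"xyz": [0,0,0],"turn": -1.4,"jaw": 100},
  {"xyz": [0,0,0],"turn": -2.1,"jaw": 100},
])

```text
clock: 7.05
position: [0.5644, -0.0397, 0.0881]
ee_rot: [-2.199, -2.241, 0.001]
force: [-1.8, 0.8, 3.9]
width: 0.648
```

```bash
python3 q.py
```

```text
7.05 turned 64.7 pos [ 0.5644 -0.0397  0.0881] F [-1.8  0.8  3.9] T [ 0.246  0.402 -0.077] w 0.648 j7 -0.146
```

Request:
arm_command([
  {"xyz": [0,0,0],"turn": -0.7,"jaw": 100},
  {"xyz": [0,0,0],"turn": -1.4,"jaw": 100},
  {"xyz": [0,0,0],"turn": -2.1,"jaw": 100},
])

```text
clock: 7.3
position: [0.5643, -0.0397, 0.0881]
ee_rot: [-2.156, -2.282, 0.001]
force: [-1.2, 2.7, 4.0]
width: 0.65
```

```bash
python3 q.py
```

```text
7.3 turned 66.87 pos [ 0.5643 -0.0397  0.0881] F [-1.2  2.7  4. ] T [ 0.158  0.347 -0.122] w 0.65 j7 -0.146
```

Request:
arm_command([
  {"xyz": [0,0,0],"turn": -0.7,"jaw": 100},
  {"xyz": [0,0,0],"turn": -1.4,"jaw": 100},
  {"xyz": [0,0,0],"turn": -2.1,"jaw": 100},
])

```text
clock: 7.55
position: [0.5643, -0.0397, 0.0881]
ee_rot: [-2.113, -2.322, 0.001]
force: [-1.4, 1.9, 4.8]
width: 0.645
```

```bash
python3 q.py
```

```text
7.55 turned 69.04 pos [ 0.5643 -0.0397  0.0881] F [-1.4  1.9  4.8] T [ 0.16   0.389 -0.103] w 0.645 j7 -0.146
```

Request:
arm_command([
  {"xyz": [0,0,0],"turn": -0.7,"jaw": 100},
  {"xyz": [0,0,0],"turn": -1.4,"jaw": 100},
  {"xyz": [0,0,0],"turn": -2.1,"jaw": 100},
])

```text
clock: 7.8
position: [0.5643, -0.0397, 0.0881]
ee_rot: [-2.068, -2.362, 0.001]
force: [-1.6, 1.9, 3.5]
width: 0.646
```

```bash
python3 q.py
```

```text
7.8 turned 71.21 pos [ 0.5643 -0.0397  0.0881] F [-1.6  1.9  3.5] T [ 0.21   0.353 -0.107] w 0.646 j7 -0.146
```

Request:
arm_command([
  {"xyz": [0,0,0],"turn": -0.7,"jaw": 100},
  {"xyz": [0,0,0],"turn": -1.4,"jaw": 100},
  {"xyz": [0,0,0],"turn": -2.1,"jaw": 100},
])

```text
clock: 8.05
position: [0.5642, -0.0397, 0.0881]
ee_rot: [-2.023, -2.401, 0.001]
force: [-2.1, 1.2, 5.0]
width: 0.646
```

```bash
python3 q.py
```

```text
8.05 turned 73.38 pos [ 0.5642 -0.0397  0.0881] F [-2.1  1.2  5. ] T [ 0.209  0.392 -0.136] w 0.646 j7 -0.146
```

Request:
arm_command([
  {"xyz": [0,0,0],"turn": -0.7,"jaw": 100},
  {"xyz": [0,0,0],"turn": -1.3,"jaw": 100},
  {"xyz": [0,0,0],"turn": -2,"jaw": 100},
])

```text
clock: 8.3
position: [0.5642, -0.0397, 0.0881]
ee_rot: [-1.98, -2.437, 0.001]
force: [-2.0, 0.4, 3.9]
width: 0.648
```

```bash
python3 q.py
```

```text
8.3 turned 75.44 pos [ 0.5642 -0.0397  0.0881] F [-2.   0.4  3.9] T [ 0.151  0.477 -0.176] w 0.648 j7 -0.117
```

Request:
arm_command([
  {"xyz": [0,0,0],"turn": -0.4,"jaw": 100},
  {"xyz": [0,0,0],"turn": -0.8,"jaw": 100},
])

```text
clock: 8.47
position: [0.5642, -0.0397, 0.0881]
ee_rot: [-1.962, -2.451, 0.001]
force: [-2.8, 1.7, 4.1]
width: 0.65
```

```bash
python3 q.py
```

```text
8.47 turned 76.27 pos [ 0.5642 -0.0397  0.0881] F [-2.8  1.7  4.1] T [ 0.209  0.439 -0.316] w 0.65 j7 0.168
```

Request:
arm_command([
  {"xyz": [0,0,0],"turn": -0.1,"jaw": 100},
])

```text
clock: 8.55
position: [0.5642, -0.0397, 0.0881]
ee_rot: [-1.959, -2.453, 0.001]
force: [-2.0, -0.2, 4.9]
width: 0.651
```

```bash
python3 q.py
```

```text
8.55 turned 76.39 pos [ 0.5642 -0.0397  0.0881] F [-2.  -0.2  4.9] T [ 0.232  0.346 -0.243] w 0.651 j7 0.318
```

The moment climbed 0.10 → 0.18 → 0.32 N m over 1.3–1.5°, which matches the stop's slope, at about 76° (1.33 rad). Releasing and lifting.

Request:
arm_command([
  {"xyz": [0,0,0],"turn": 0,"jaw": 60},
  {"xyz": [0,0,0],"turn": 0,"jaw": 0},
  {"xyz": [0,0,0],"turn": 0,"jaw": 0},
  {"xyz": [0,0,0],"turn": 0,"jaw": 0},
])

```text
clock: 8.88
position: [0.5643, -0.0399, 0.0879]
ee_rot: [-1.959, -2.453, 0.001]
force: [0.3, 0.5, -0.4]
width: 0.891
```

```bash
python3 q.py
```

```text
8.88 turned 76.39 pos [ 0.5643 -0.0399  0.0879] F [ 0.3  0.5 -0.4] T [-0.003 -0.165  0.001] w 0.891 j7 0.002
```

Request:
arm_command([
  {"xyz": [0,0,-2],"turn": 0,"jaw": 0},
  {"xyz": [0,0,-5],"turn": 0,"jaw": 0},
  {"xyz": [0,0,-8],"turn": 0,"jaw": 0},
  {"xyz": [0,0,-10],"turn": 0,"jaw": 0},
  {"xyz": [0,0,-10],"turn": 0,"jaw": 0},
])

```text
clock: 9.3
position: [0.567, -0.0396, 0.1923]
ee_rot: [1.959, 2.452, 0.005]
force: [1.1, 0.2, 0.7]
width: 1.004
```

```bash
python3 -c "
from h import *
go([.432,.2528,.15],13)"
```

```text
clock 9.3 pos [ 0.567  -0.0396  0.1923] yaw 12.76 tilt [ 0.005  0.    -1.   ] j [ 0.4   0.44 -0.59  1.73  0.27  1.05 -0.06]
F [1.13 0.17 0.73] T [ 0.012 -0.142 -0.006] w 1.004
xyz cm [31.5  -6.73  4.18] turn -0.23760605052771666
```

Request:
arm_command([
  {"xyz": [31.5,-6.7,2],"turn": 0,"jaw": 90},
  {"xyz": [31.5,-6.7,2],"turn": 0,"jaw": 90},
  {"xyz": [31.5,-6.7,2],"turn": 0,"jaw": 90},
  {"xyz": [31.5,-6.7,2],"turn": 0,"jaw": 90},
  {"xyz": [31.5,-6.7,2],"turn": 0,"jaw": 90},
])

```text
clock: 9.72
position: [0.4777, 0.1508, 0.177]
ee_rot: [1.959, 2.451, 0.005]
force: [0.9, 0.6, 0.1]
width: 0.684
```

```bash
python3 -c "
from h import *
go([.432,.2528,.15],13)"
```

```text
clock 9.72 pos [0.4777 0.1508 0.177 ] yaw 12.73 tilt [ 0.005  0.    -1.   ] j [ 0.1   0.36 -0.65  1.9   0.27  0.96 -0.46]
F [0.9  0.59 0.11] T [ 0.072 -0.139 -0.023] w 0.684
xyz cm [10.95 -2.22  2.68] turn -0.27461723431731855
```

Request:
arm_command([
  {"xyz": [10.9,-2.2,2.7],"turn": 0,"jaw": 110},
  {"xyz": [10.9,-2.2,6],"turn": 0,"jaw": 110},
  {"xyz": [10.9,-2.2,8],"turn": 0,"jaw": 110},
  {"xyz": [10.9,-2.2,8],"turn": 0,"jaw": 110},
  {"xyz": [10.9,-2.2,8],"turn": 0,"jaw": 110},
])

```text
clock: 10.13
position: [0.4289, 0.2543, 0.0938]
ee_rot: [1.954, 2.459, -0.001]
force: [-0.2, -0.3, 0.9]
width: 0.565
```

```bash
python3 -c "
from h import *
from cell import *
go([.432,.2528,.045],13)
d=get_image('side');np.savez('side4.npz',**d)
t=get_image('top');np.savez('top4.npz',**t)
a=cv2.resize(d['frame'][300:400,243:343,::-1],(400,400),interpolation=cv2.INTER_CUBIC)
b=cv2.resize(t['frame'][205:269,311:375,::-1],(400,400),interpolation=cv2.INTER_CUBIC)
cv2.imwrite('pics/s4.png',np.hstack([a,b]))
"
```

```text
clock 10.13 pos [0.4289 0.2543 0.0938] yaw 13.05 tilt [-0.    -0.001 -1.   ] j [-0.17  0.47 -0.62  1.99  0.38  0.8  -0.79]
F [-0.18 -0.26  0.89] T [-0.013 -0.075  0.018] w 0.565
xyz cm [-0.22  0.27  4.88] turn 0.0508713996679262
```

View pics/s4.png

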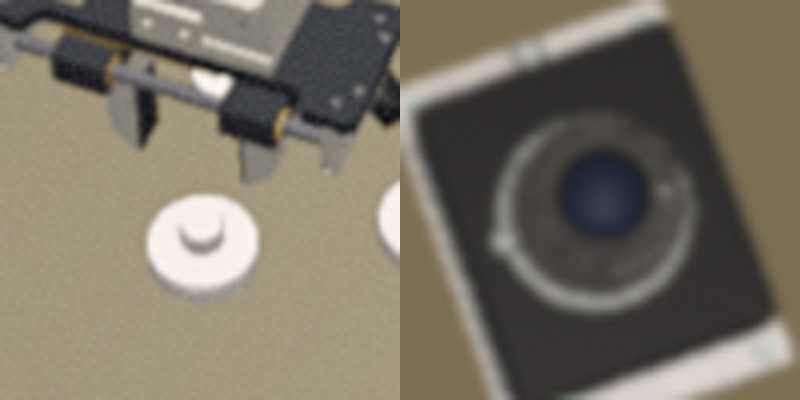

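The side view shows the open fingers above the chosen knobbed cap at about (202,240). In the top view the old index mark at -160° is gone and the index now sits beside the open line on the right (665,185), so the ring did turn. Going down on the cap.

Request:
arm_command([
  {"xyz": [-0.2,0.3,2.5],"turn": 0,"jaw": 110},
  {"xyz": [-0.2,0.3,4.6],"turn": 0,"jaw": 110},
  {"xyz": [-0.2,0.3,4.6],"turn": 0,"jaw": 110},
  {"xyz": [-0.2,0.3,4.6],"turn": 0,"jaw": 110},
])

```text
clock: 10.57
position: [0.4363, 0.2496, 0.0508]
ee_rot: [1.96, 2.451, 0.001]
force: [0.2, -0.7, 1.2]
width: 0.571
```

```bash
python3 -c "
from h import *
go([.432,.2528,.02],13)"
```

```text
clock 10.57 pos [0.4363 0.2496 0.0508] yaw 12.7 tilt [ 0.003 -0.002 -1.   ] j [-0.2   0.54 -0.58  2.02  0.45  0.71 -0.84]
F [ 0.2  -0.68  1.17] T [-0.013 -0.093 -0.025] w 0.571
xyz cm [ 0.42 -0.36  3.07] turn -0.29883133296466724
```

Request:
arm_command([
  {"xyz": [0.4,-0.35,0.3],"turn": 0,"jaw": 110},
  {"xyz": [0.4,-0.35,0.6],"turn": 0,"jaw": 110},
  {"xyz": [0.4,-0.35,0.6],"turn": 0,"jaw": 110},
  {"xyz": [0.4,-0.35,0.6],"turn": 0,"jaw": 110},
])

```text
clock: 10.9
position: [0.4323, 0.2528, 0.0454]
ee_rot: [1.959, 2.451, 0.002]
force: [0.6, -0.5, -0.2]
width: 0.567
```

```bash
python3 -c "
from h import *
go([.432,.2528,.02],13)"
```

```text
clock 10.9 pos [0.4323 0.2528 0.0454] yaw 12.71 tilt [ 0.004 -0.001 -1.   ] j [-0.21  0.54 -0.57  2.03  0.46  0.69 -0.86]
F [ 0.57 -0.54 -0.18] T [-0.026 -0.098  0.009] w 0.567
xyz cm [ 0.01 -0.04  2.54] turn -0.2930196380470278
```

Request:
arm_command([
  {"xyz": [0,0,1.5],"turn": 0,"jaw": 110},
  {"xyz": [0,0,2.5],"turn": 0,"jaw": 130},
  {"xyz": [0,0,2.5],"turn": 0,"jaw": 150},
  {"xyz": [0,0,2.5],"turn": 0,"jaw": 170},
  {"xyz": [0,0,2.5],"turn": 0,"jaw": 180},
], force=12)

```text
clock: 11.32
position: [0.4324, 0.2529, 0.0206]
ee_rot: [1.959, 2.451, 0.002]
force: [0.7, 0.3, -0.1]
width: 0.33
```

```bash
python3 -c "
from h import *
go([.432,.2528,.02],13)"
```

```text
clock 11.32 pos [0.4324 0.2529 0.0206] yaw 12.72 tilt [ 0.004 -0.001 -1.   ] j [-0.24  0.58 -0.54  2.05  0.5   0.64 -0.89]
F [ 0.72  0.33 -0.1 ] T [-0.008 -0.127 -0.044] w 0.33
xyz cm [-0.   -0.04  0.06] turn -0.2792919408746144
```

Request:
arm_command([
  {"xyz": [0,0,0],"turn": 0,"jaw": 190},
  {"xyz": [0,0,0],"turn": 0,"jaw": 200},
  {"xyz": [0,0,0],"turn": 0,"jaw": 210},
  {"xyz": [0,0,0],"turn": 0,"jaw": 215},
  {"xyz": [0,0,0],"turn": 0,"jaw": 215},
], force=15)

```text
clock: 11.73
position: [0.4327, 0.2532, 0.021]
ee_rot: [1.959, 2.451, 0.003]
force: [-0.1, -0.5, 6.2]
width: 0.232
```

```bash
python3 -c "
from h import *
go([.432,.2528,.02],13)"
```

```text
clock 11.73 pos [0.4327 0.2532 0.021 ] yaw 12.72 tilt [ 0.005 -0.001 -1.   ] j [-0.24  0.58 -0.54  2.05  0.5   0.64 -0.89]
F [-0.15 -0.51  6.18] T [-0.063  0.037 -0.009] w 0.232
xyz cm [-0.02 -0.07  0.1 ] turn -0.2837484345895547
```

Request:
arm_command([
  {"xyz": [0,0,-1],"turn": 0,"jaw": 215},
  {"xyz": [0,0,-4],"turn": 0,"jaw": 215},
  {"xyz": [0,0,-8],"turn": 0,"jaw": 215},
  {"xyz": [0,0,-12],"turn": 0,"jaw": 215},
  {"xyz": [0,0,-16],"turn": 0,"jaw": 215},
])

```text
clock: 12.15
position: [0.431, 0.2531, 0.1832]
ee_rot: [1.959, 2.452, 0.002]
force: [1.4, 1.0, -0.3]
width: 0.231
```

```bash
python3 -c "
from h import *
go([.5645,-.0403,.18],13)"
```

```text
clock 12.15 pos [0.431  0.2531 0.1832] yaw 12.76 tilt [ 0.003 -0.001 -1.   ] j [-0.1   0.36 -0.69  1.89  0.28  0.98 -0.69]
F [ 1.39  1.02 -0.28] T [-0.067 -0.216 -0.01 ] w 0.231
xyz cm [-31.57   6.54   0.39] turn -0.23500380163875434
```

Request:
arm_command([
  {"xyz": [-7,1.5,0],"turn": 0,"jaw": 215},
  {"xyz": [-11,2.3,0],"turn": 0,"jaw": 215},
  {"xyz": [-15,3.1,0],"turn": 0,"jaw": 215},
  {"xyz": [-19,3.9,0],"turn": 0,"jaw": 215},
  {"xyz": [-23,4.8,0],"turn": 0,"jaw": 215},
])

```text
clock: 12.57
position: [0.5176, 0.0614, 0.1845]
ee_rot: [1.958, 2.452, 0.002]
force: [0.5, 1.5, -0.7]
width: 0.232
```

```bash
python3 -c "
from h import *
go([.5644,-.0405,.175],13)"
```

```text
clock 12.57 pos [0.5176 0.0614 0.1845] yaw 12.79 tilt [ 0.004 -0.001 -1.   ] j [ 0.26  0.38 -0.63  1.84  0.26  1.   -0.26]
F [ 0.46  1.52 -0.71] T [ 0.02  -0.158  0.005] w 0.232
xyz cm [-10.97   2.3    0.98] turn -0.2077354831649103
```

Request:
arm_command([
  {"xyz": [-4,0.8,0.3],"turn": 0,"jaw": 215},
  {"xyz": [-7,1.5,0.6],"turn": 0,"jaw": 215},
  {"xyz": [-10,2.1,0.9],"turn": 0,"jaw": 215},
  {"xyz": [-11,2.3,0.9],"turn": 0,"jaw": 215},
  {"xyz": [-11,2.3,0.9],"turn": 0,"jaw": 215},
])

```text
clock: 12.98
position: [0.5648, -0.0446, 0.1756]
ee_rot: [1.964, 2.447, 0.001]
force: [-0.3, -0.1, -1.1]
width: 0.232
```

Request:
arm_command([
  {"xyz": [0,0,0],"turn": 0,"jaw": 215},
  {"xyz": [0,0,0],"turn": 0,"jaw": 215},
])

```text
clock: 13.15
position: [0.5644, -0.0436, 0.1759]
ee_rot: [1.963, 2.448, 0.001]
force: [0.5, -0.2, -1.1]
width: 0.23
```

```bash
python3 -c "
from h import *
from cell import *
go([.5644,-.0405,.15],13)
d=get_image('side');np.savez('side5.npz',**d)
cv2.imwrite('pics/s5.png',cv2.resize(d['frame'][170:270,272:372,::-1],(600,600),interpolation=cv2.INTER_CUBIC))
"
```

```text
clock 13.15 pos [ 0.5644 -0.0436  0.1759] yaw 12.54 tilt [ 0.003 -0.001 -1.   ] j [ 0.4   0.45 -0.58  1.75  0.29  1.02 -0.07]
F [ 0.49 -0.19 -1.05] T [ 0.038 -0.096  0.042] w 0.23
xyz cm [0.31 0.06 2.59] turn -0.4565900749096983
```

View pics/s5.png

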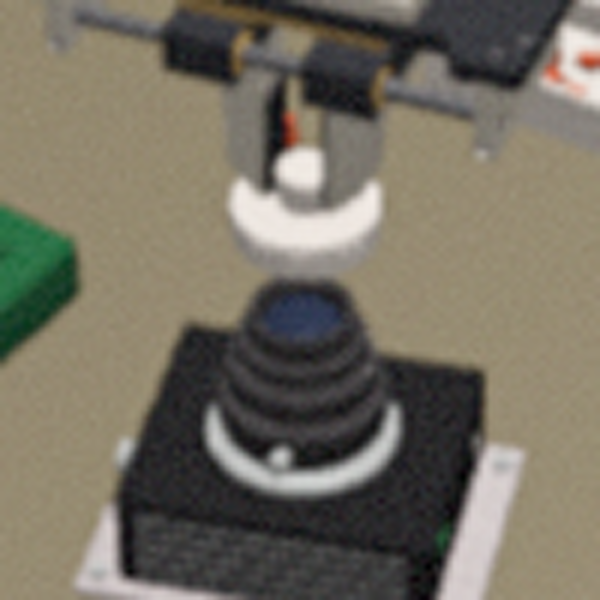

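The cap is held level above the lens (cap centre at about column 305, lens at about 303). Centring, then lowering in steps.

Request:
arm_command([
  {"xyz": [0.3,0.05,1],"turn": 0,"jaw": 215},
  {"xyz": [0.3,0.05,2],"turn": 0,"jaw": 215},
  {"xyz": [0.3,0.05,2.4],"turn": 0,"jaw": 215},
  {"xyz": [0.3,0.05,2.4],"turn": 0,"jaw": 215},
  {"xyz": [0.3,0.05,2.4],"turn": 0,"jaw": 215},
])

```text
clock: 13.62
position: [0.5639, -0.0398, 0.1513]
ee_rot: [1.962, 2.45, 0.0]
force: [0.3, -0.5, -0.3]
width: 0.23
```

```bash
python3 -c "
from h import *
from cell import *
go([.5644,-.0405,.129],13)
d=get_image('side');np.savez('side6.npz',**d)
cv2.imwrite('pics/s6.png',cv2.resize(d['frame'][180:260,282:362,::-1],(600,600),interpolation=cv2.INTER_CUBIC))
f=d['frame'].astype(int);m=((f.min(2)>140)&(f.max(2)-f.min(2)<50))[195:232,295:350]
v,u=np.nonzero(m);print(u.min()+295,u.max()+295,v.min()+195,v.max()+195)
for z in(.129+.016-.0,.145):print(proj(d,[.5644,-.0405,z]),proj(d,[.5644,-.0405,.119]))
go([.5644,-.0405,.129],13)
"
```

```text
clock 13.62 pos [ 0.5639 -0.0398  0.1513] yaw 12.63 tilt [ 0.002 -0.001 -1.   ] j [ 0.38  0.48 -0.57  1.78  0.31  0.97 -0.09]
F [ 0.32 -0.49 -0.31] T [ 0.017 -0.1    0.04 ] w 0.23
xyz cm [-0.07  0.03  2.23] turn -0.3715672133927512
309 334 204 222
(np.float64(321.96250430331116), np.float64(212.4526146837858)) (np.float64(322.0210482805099), np.float64(220.9642894982957))
(np.float64(321.96250430331116), np.float64(212.4526146837858)) (np.float64(322.0210482805099), np.float64(220.9642894982957))
clock 13.67 pos [ 0.5642 -0.04    0.1517] yaw 12.61 tilt [ 0.003 -0.001 -1.   ] j [ 0.39  0.48 -0.57  1.78  0.31  0.97 -0.09]
F [ 0.19  0.34 -0.03] T [ 0.035 -0.123 -0.04 ] w 0.229
xyz cm [-0.05  0.    2.27] turn -0.38994527678721624
```

View pics/s6.png

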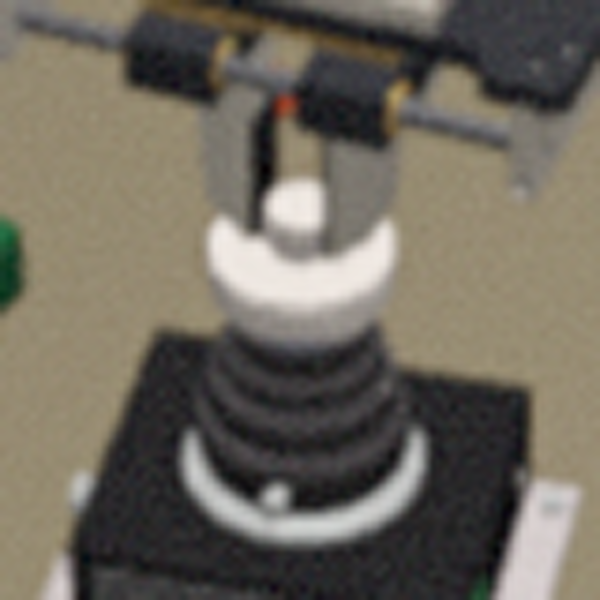

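Request:
arm_command([
  {"xyz": [-0.05,0,0.5],"turn": 0,"jaw": 215},
  {"xyz": [-0.05,0,1],"turn": 0,"jaw": 215},
  {"xyz": [-0.05,0,1.5],"turn": 0,"jaw": 215},
  {"xyz": [-0.05,0,1.5],"turn": 0,"jaw": 215},
])

```text
clock: 14.0
position: [0.5636, -0.0407, 0.1355]
ee_rot: [1.963, 2.451, -0.001]
force: [-0.4, -0.5, -0.9]
width: 0.23
```

```bash
python3 -c "
from h import *
go([.5644,-.0405,.128],13)"
```

```text
clock 14.0 pos [ 0.5636 -0.0407  0.1355] yaw 12.6 tilt [ 0.001 -0.001 -1.   ] j [ 0.38  0.5  -0.56  1.8   0.32  0.94 -0.1 ]
F [-0.43 -0.47 -0.93] T [-0.031 -0.088 -0.054] w 0.23
xyz cm [0.   0.08 0.75] turn -0.397237485238648
```

Request:
arm_command([
  {"xyz": [0,0.08,0.3],"turn": 0,"jaw": 215},
  {"xyz": [0,0.08,0.5],"turn": 0,"jaw": 215},
  {"xyz": [0,0.08,0.5],"turn": 0,"jaw": 215},
])

```text
clock: 14.25
position: [0.5642, -0.0406, 0.13]
ee_rot: [1.964, 2.451, -0.001]
force: [-0.1, 0.6, -0.5]
width: 0.23
```

```bash
python3 -c "
from h import *
go([.5644,-.0405,.128],13)"
```

```text
clock 14.25 pos [ 0.5642 -0.0406  0.13  ] yaw 12.6 tilt [ 0.    -0.001 -1.   ] j [ 0.38  0.5  -0.56  1.8   0.33  0.93 -0.1 ]
F [-0.07  0.65 -0.47] T [ 0.026 -0.113  0.028] w 0.23
xyz cm [0.   0.02 0.2 ] turn -0.4012949841354896
```

Request:
arm_command([
  {"xyz": [0,0,0.05],"turn": 0,"jaw": 215},
  {"xyz": [0,0,0.1],"turn": 0,"jaw": 215},
  {"xyz": [0,0,0.1],"turn": 0,"jaw": 215},
])

```text
clock: 14.5
position: [0.5642, -0.0405, 0.129]
ee_rot: [1.964, 2.451, -0.001]
force: [0.0, 0.3, 0.5]
width: 0.23
```

```bash
python3 q.py
```

```text
14.5 turned 76.23 pos [ 0.5642 -0.0405  0.129 ] F [0.  0.3 0.5] T [-0.012 -0.151  0.002] w 0.23 j7 -0.01
```

Request:
arm_command([
  {"xyz": [0,0,0.04],"turn": 0,"jaw": 215},
  {"xyz": [0,0,0.08],"turn": 0,"jaw": 215},
  {"xyz": [0,0,0.08],"turn": 0,"jaw": 215},
])

```text
clock: 14.75
position: [0.5643, -0.0405, 0.1282]
ee_rot: [1.964, 2.451, -0.001]
force: [-0.3, 0.5, -0.1]
width: 0.235
```

```bash
python3 q.py
```

```text
14.75 turned 76.23 pos [ 0.5643 -0.0405  0.1282] F [-0.3  0.5 -0.1] T [ 0.022 -0.124  0.013] w 0.235 j7 -0.007
```

Request:
arm_command([
  {"xyz": [0,0,0.03],"turn": 0,"jaw": 215},
  {"xyz": [0,0,0.06],"turn": 0,"jaw": 215},
  {"xyz": [0,0,0.06],"turn": 0,"jaw": 215},
])

```text
clock: 15.0
position: [0.5643, -0.0405, 0.1281]
ee_rot: [1.963, 2.451, -0.001]
force: [-1.9, -0.5, 4.9]
width: 0.231
```

```bash
python3 q.py
```

```text
15.0 turned 76.23 pos [ 0.5643 -0.0405  0.1281] F [-1.9 -0.5  4.9] T [0.002 0.329 0.033] w 0.231 j7 -0.003
```

Contact at TCP z=0.1281 with 5 N, which is the expected seated height. Relaxing, then opening.

Request:
arm_command([
  {"xyz": [0,0,-0.01],"turn": 0,"jaw": 215},
  {"xyz": [0,0,-0.01],"turn": 0,"jaw": 180},
  {"xyz": [0,0,-0.01],"turn": 0,"jaw": 140},
  {"xyz": [0,0,-0.01],"turn": 0,"jaw": 110},
  {"xyz": [0,0,-0.01],"turn": 0,"jaw": 110},
])

```text
clock: 15.42
position: [0.5643, -0.0405, 0.1281]
ee_rot: [1.963, 2.451, -0.001]
force: [0.6, 0.3, 0.6]
width: 0.457
```

```bash
python3 q.py
```

```text
15.42 turned 76.23 pos [ 0.5643 -0.0405  0.1281] F [0.6 0.3 0.6] T [ 0.042 -0.094 -0.012] w 0.457 j7 0.0
```

Request:
arm_command([
  {"xyz": [0,0,-1],"turn": 0,"jaw": 110},
  {"xyz": [0,0,-3],"turn": 0,"jaw": 110},
  {"xyz": [0,0,-6],"turn": 0,"jaw": 110},
  {"xyz": [0,0,-9],"turn": 0,"jaw": 110},
  {"xyz": [0,0,-10],"turn": 0,"jaw": 110},
])

```text
clock: 15.83
position: [0.5661, -0.0397, 0.2331]
ee_rot: [1.96, 2.448, 0.005]
force: [0.4, 0.1, -0.0]
width: 0.568
```

Request:
arm_command([
  {"xyz": [15,0,-4],"turn": 0,"jaw": 110},
  {"xyz": [15,0,-4],"turn": 0,"jaw": 110},
  {"xyz": [15,0,-4],"turn": 0,"jaw": 110},
  {"xyz": [15,0,-4],"turn": 0,"jaw": 110},
  {"xyz": [15,0,-4],"turn": 0,"jaw": 110},
])

```text
clock: 16.25
position: [0.5315, 0.1153, 0.2759]
ee_rot: [1.948, 2.457, 0.014]
force: [0.8, 0.7, 0.5]
width: 0.571
```

Request:
arm_command([
  {"xyz": [12,0,0],"turn": 0,"jaw": 110},
  {"xyz": [12,0,0],"turn": 0,"jaw": 110},
  {"xyz": [12,0,0],"turn": 0,"jaw": 110},
  {"xyz": [12,0,0],"turn": 0,"jaw": 110},
  {"xyz": [12,0,0],"turn": 0,"jaw": 110},
])

```text
clock: 16.67
position: [0.5026, 0.2357, 0.2767]
ee_rot: [1.941, 2.464, 0.016]
force: [0.1, -0.2, -0.4]
width: 0.567
```

```bash
python3 q.py; python3 -c "
from h import *
from cell import *
d=get_image('side');np.savez('side7.npz',**d)
t=get_image('top');np.savez('top7.npz',**t)
a=cv2.resize(d['frame'][185:265,282:362,::-1],(400,400),interpolation=cv2.INTER_CUBIC)
b=cv2.resize(t['frame'][205:269,311:375,::-1],(400,400),interpolation=cv2.INTER_CUBIC)
cv2.imwrite('pics/s7.png',np.hstack([a,b]))
cv2.imwrite('pics/s7t.png',t['frame'][:,:,::-1])
f=t['frame'].astype(int);m=((f.min(2)>140)&(f.max(2)-f.min(2)<50)).astype(np.uint8);m[:215]=0;m[262:]=0;m[:,:325]=0;m[:,365:]=0
k,l,st,c=cv2.connectedComponentsWithStats(m)
for i in range(1,k): 
  if st[i,4]>40: print(st[i],c[i],onz(t,*c[i],.123))
D=t['depth'];K=t['camera_matrix'];T=t['cam_to_world'];v,u=np.mgrid[215:262,325:365];z=D[v,u]
P=np.stack([(u-K[0,2])/K[0,0]*z,-(v-K[1,2])/K[1,1]*z,-z],-1)[z>0]@T[:3,:3].T+T[:3,3]
r=np.hypot(P[:,0]-.5644,P[:,1]+.0405)
q=P[(r<.026)&(r>.015)];A=np.c_[q[:,:2]-[.5644,-.0405],np.ones(len(q))];print(np.linalg.lstsq(A,q[:,2],rcond=None)[0],np.median(q[:,2]),np.median(P[r<.009,2]))
"
```

```text
16.67 turned 77.18 pos [0.5026 0.2357 0.2767] F [ 0.1 -0.2 -0.4] T [-0.032 -0.105 -0.036] w 0.567 j7 -0.559
[331 224  25  25 480] [343.34375    235.61666667] [ 0.56387949 -0.04118203  0.123     ]
[1.15204153e-04 2.60433636e-04 1.24863641e-01] 0.12488628357458809 0.14031856187455405
```

View pics/s7.png

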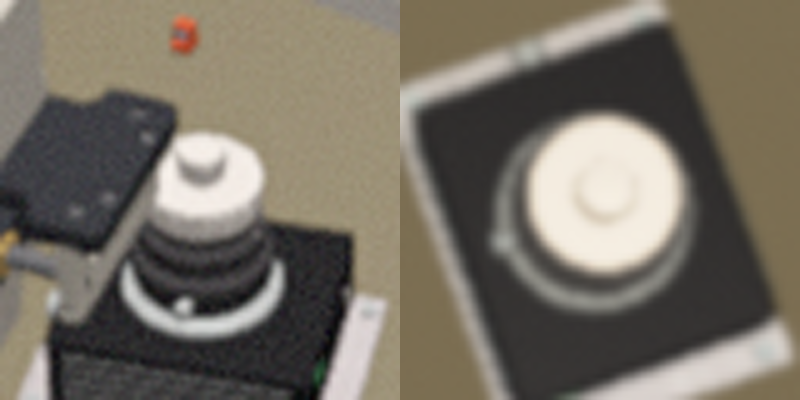

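View pics/s7t.png

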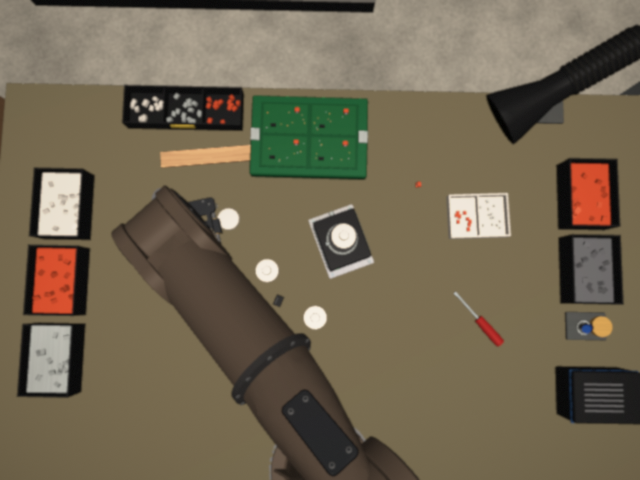

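The cap sits centred on the lens (top view, about 343,236) and level. The gripper is well clear and the bystanders are in place. Handing in.

```bash
python3 -c "
from cell import *
print(sign_off())"
```

```text
the job is handed in; nothing more can be done
None
```

The iris is open to its stop, and the white reference cap is seated on the lens and released. I handed the job in at about 17 s of robot time.

- **Iris:** I gripped the ring across its diameter with 10 N and turned it anticlockwise about 76° (1.33 rad). The moment held near 0.1 N m, then climbed to 0.18 and 0.32 N m, so I stopped there. A follow-up reading settled at about 0.24 N m. Afterwards the index line stood beside the open line. The finger ends stayed at about 88 mm, above the focus ring and its screw.
- **Cap:** I took the knobbed cap farthest to the left (y ≈ 0.253), centred it and lowered it until it bore with about 5 N. I then relaxed and let go.
- **Last checks:**
  - The cap axis was within about 1 mm of the lens axis, and the depth fit showed no tilt.
  - Depth put the cap's top face at about 125 mm against the expected 123 mm, and the knob top at about 140 mm against 139 mm. That is within the roughly 2 mm calibration, and the height at which the cap touched down agreed with full seating.
  - No bystander in view had moved. The arm hid part of the left side, including the reel and the bottle, in the last picture.
- **Oddity:** while the ring was gripped I read a vertical force of about 3 to 6 N with a small tilting moment. I took this as strain from the grip, because the side picture showed the finger clear of the screw and the focus ring. It disappeared on release.

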